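Stopper the sample carrier and take it off the roller track

TASK

Push the white sample carrier along the roller track, without lifting it, until it stands against the end stop, and there press each of its four black stoppers fully home. Then lift it off the track by its bar handle and set it down gently on the flat grey mat (not the notebook), upright, wholly on the mat and square with it, long side along long side. Leave the vials, bottles and other things around where they stand.

Things in the scene. Friction and masses are not known exactly. Their poses are not given: they have to be found in the camera images.
- carrier: The sample carrier: white box 120 (x) x 90 (y) x 45 mm (its deck is 45 mm above its origin), 0.3 to 0.65 kg, with a bar handle along its x axis. Origin: centre of its underside, z up. It stands on the rollers between the track's rails, its x axis along the track. The two ends look alike, so it may be put down either way round.
- handle (a point): Centre of the carrier's handle bar, 84 mm above the carrier's origin. The bar runs along the carrier's x, 114 mm long, 12 mm wide (y) and 12 mm thick; 33 mm free height between it and the deck; an upright 8x12 mm post under each end, none between.
- track: Fixed roller track, 322 mm long (x -160 to +162), 122 mm wide. Origin: on the worktop under its middle; x points to the end stop; the other end is open. 12 free rollers, tops 40 mm above the worktop; side rails rise 10 mm above the rollers, inner faces 98 mm apart (4 mm free each side of the carrier). The carrier rolls with less than 1 N and slows by itself.
- stop_face (a point): Middle of the end stop's bumpers' face at the height of the roller tops, 148 mm along the track's x; the stop rises 30 mm above the rollers. Against it the carrier's origin is 60 mm short of this point.
- mat: Fixed flat grey rubber mat, 180 (x) x 145 (y) x 4 mm, lying on the worktop on the far left or on the right of the track (a notebook lies in the other place). The fixed balance, a tall glass-sided instrument, fills x beyond 0.47 m, y 0.03 to 0.22 m between the left place and the track: carry round in front of it. Origin: centre of its underside.
- stopper_1 (a joint): How far stopper 1 stands proud, in m: 0 fully home, up to 0.012. It slides with about 8 N of friction, stays where it is left, and stops hard when home.
- stopper_1_top (a point): Centre of the top of stopper 1's round black head (22 mm across, 6 mm thick) at x -30, y 30 mm of the carrier; 52 mm above the carrier's origin when home.
- stopper_2 (a joint): How far stopper 2 stands proud, in m: 0 fully home, up to 0.012. It slides with about 8 N of friction, stays where it is left, and stops hard when home.
- stopper_2_top (a point): Centre of the top of stopper 2's round black head (22 mm across, 6 mm thick) at x -30, y -30 mm of the carrier; 52 mm above the carrier's origin when home.
- stopper_3 (a joint): How far stopper 3 stands proud, in m: 0 fully home, up to 0.012. It slides with about 8 N of friction, stays where it is left, and stops hard when home.
- stopper_3_top (a point): Centre of the top of stopper 3's round black head (22 mm across, 6 mm thick) at x 30, y 30 mm of the carrier; 52 mm above the carrier's origin when home.
- stopper_4 (a joint): How far stopper 4 stands proud, in m: 0 fully home, up to 0.012. It slides with about 8 N of friction, stays where it is left, and stops hard when home.
- stopper_4_top (a point): Centre of the top of stopper 4's round black head (22 mm across, 6 mm thick) at x 30, y -30 mm of the carrier; 52 mm above the carrier's origin when home.
- vial_a: A vial, 25 mm across, 50 mm tall, beside the track. Loose; leave alone. Origin: centre of its underside.
- vial_b: Another vial, 25 mm across, 52 mm tall, beside the track. Loose; leave alone. Origin: centre of its underside.
- amber_bottle: Brown bottle, 52 mm across, 95 mm tall, on the right of the track. Loose; leave alone. Origin: centre of its underside.
- timer: Small white timer, 32x63x58 mm, on the right of the track. Loose; leave alone. Origin: centre of its underside.
- tape: Roll of tape lying flat, 96 mm across, 25 mm tall, on the right. Loose; leave alone. Origin: centre of its underside.
- tall_bottle: Clear bottle, 70 mm across, 166 mm tall, on the left beyond the balance. Loose; leave alone. Origin: centre of its underside.
- pen: Black marker pen, 126 mm long, 17 mm tall, lying in front of the balance. Loose; leave alone. Origin: centre of its underside.

How it is judged (in metres and radians):
On the way, in this order (a step that is already met when the one before it is completed fails the run):
1. the carrier stands on the rollers against the end stop (horizontal distance between carrier and stop_face below 0.064 m and z of carrier in the frame of track below 0.044 m), for 0.2 s.
2. all four stoppers are home while the carrier stands at the stop (all of step 1 and value of joint each of stopper_1, stopper_2, stopper_3, stopper_4 below 0.0015 m), for 0.2 s.
At the end, for the whole second after the job is handed in: The carrier rests upright on the mat, its centre within 30 mm of the mat's centre along each side of the mat, its long side within 0.25 rad of the mat's long side (either way round), and all four stoppers are home to within 1.5 mm (x of carrier in the frame of mat between -0.03 and 0.03 m and y of carrier in the frame of mat between -0.03 and 0.03 m and z of carrier in the frame of mat below 0.008 m and angle between the x axis of carrier and the x axis of mat, either way round below 0.25 rad and angle between carrier's own z axis and vertical below 0.06 rad and value of joint each of stopper_1, stopper_2, stopper_3, stopper_4 below 0.0015 m and linear speed of carrier below 0.02 m/s); the robot touches nothing.
It fails at once if the carrier is lifted off the rollers short of the end stop (z of carrier in the frame of track between 0.055 and 0.08 m and x of carrier in the frame of track between -0.15 and 0.05 m and y of carrier in the frame of track between -0.03 and 0.03 m).
It fails at once if the carrier is tipped by more than 0.4 rad (angle between carrier's own z axis and vertical above 0.4 rad).
It fails at once if the carrier is dropped on to the mat from more than 15 mm (contact force between the fingers and carrier below 0.05 N and z of carrier in the frame of mat above 0.019 m and horizontal distance between carrier and mat below 0.1 m).
It fails at once if a bystander is moved by more than 25 mm (distance of any of vial_a, vial_b, amber_bottle, timer, tape, tall_bottle, pen from where it was at the start of the episode above 0.025 m).
It also fails if it takes over 72 s, if anything falls off the work surface, if the arm or the gripper's body presses on something with over 40 N, if the wrist force passes 120 N, or if a joint passes its speed limit or range.

ROBOT

A 7-joint arm with a two-finger parallel gripper is mounted at the origin on a cart in front of the work surface, level with it; the furniture and walls round the work are solid. World frame = base frame: x ahead of the robot, y to its left, z up, the work surface at z = 0. Lengths are in mm, angles in rad, forces in N, time in s.
With the tool pointing down it reaches from about 400 to 875 mm from the base axis. Payload 4.4 kg.
Tool frame: the origin (TCP) lies midway between the tips of the shut fingers; the grasp point (between the pads) lies 19 mm behind it; z points along the fingers, y is the line along which they close (so a half turn about z gives the same grasp; the last joint's range is limited). The gripper opens to 85 mm and grips with 20 to 120 N. Pads are 22 mm wide; open, the fingers measure 114 mm over their backs; the gripper's body (76 mm by 85 mm) begins 54 mm behind the grasp point. The pads swing forward as they close: fully open they stand 13 mm farther back than shut.
Start: joints at [1.098, 0.628, 0.038, 1.517, -0.027, 0.996, -0.02], TCP at [257.215, -596.957, 231.313] pointing down, gripper open.
Joint ranges: [-3.06, 3.06], [-0.37, 2.12], [-1.25, 1.32], [0.18, 2.47], [-1.1, 4.24], [0.23, 1.98], [-2.94, 2.94]. Speed limits (rad/s): [2.57, 2.57, 3.14, 3.14, 3.14, 3.14, 3.14].

INTERFACE

Orientations are given as [roll, pitch, yaw] about the fixed x, y, z axes, in that order (R = Rz(yaw) Ry(pitch) Rx(roll)).
In Python, from cell import monitor, cams, ctrl gives the robot as it stands.
- The arm moves only by the tool drive_tool, never from a script. Its argument "motion" is a list of rows, each an object with "fingers": the opening, from 0 (shut) to 1 (fully open); "linear": the shift along the tool's x, y, z in m, a list of three; "twist": the turn about the tool's z in rad. In form: [{"fingers": fingers, "linear": [x, y, z], "twist": twist}, ...]. A call has 1 to 5 rows; each row shifts and turns the commanded pose from where the row before left it, along the tool's axes as they then stand; what a row does not reach is not made up. A row lasts 1/12 s, in which the tool goes at most 41.7 mm and 7.16 degrees, less where a joint would pass 70% of its speed; a pose out of reach is approached as far as the arm can. A call with a gripper value outside its range is refused whole. The fingers move at their own pace and stop on an object; the grip force is fixed at half the most. Time passes only in rows, so rows that do not move let the fingers close. It gives the time, the measured TCP pose, the force, the opening and the grip force at its end, in the units of the state.
- monitor.read_state(): the state, without advancing time (a new reading comes with each control period).
- cams.get_image(name): name is "side" or "top" or "wrist"; returns a dict with "color" (384x512x3 uint8, blue, green, red), "K" (3x3 intrinsics, pixels), "R" (3x3) and "t" (3): a world point X has camera coordinates R X + t. Camera axes: x right, y down, z forward; pixel columns grow to the right and rows downward; lengths in mm; the calibration is good to about 2 mm. The wrist camera is an equidistant fisheye: a pixel r from the principal point sees the ray r / f radians off the axis. A picture is of the moment at which its call begins. There is no depth.
- ctrl.finish_job(): hands the job in; it is judged then, once.
The state is a dict: "clock": time; "qpos": joint angles; "qd": joint speeds; "tau": joint torques, N m; "eef_pos": TCP position; "tool_rot": TCP orientation; "force": force on the tool from outside, world axes, zero at the start; "torque": the same for the moment, N m; "width": finger opening in mm; "gripper_force": force on a finger pad.
Only numpy, scipy, OpenCV 4.12 (cv2) and the standard library are available. Lean on these libraries where they do the work, as an engineer would, in place of code of your own. Each camera call takes 0.05 s, during which the arm holds its last target. There are 200 camera calls.

## Working session

There is one attempt and no reset: what is moved stays moved. The work goes in short steps, Python scripts to look and compute and a tool call to move; the robot and the scene stay as the last step left them, time stands still between calls to the robot, and variables do not carry over. Pictures are saved under pics/ and viewed, at most 10 in all, crops included, and the job is handed in when it is done.

Besides the shell and the picture viewer there is one more tool, called as name([rows], argument=value, ...), one row to a line, values as JSON. drive_tool: Moves the arm, as the interface text tells. Its arguments: {"type":"object","properties":{"motion":{"type":"array"}},"required":["motion"]}

```bash
mkdir -p pics; cat > h.py <<'E'
import numpy as np, cv2
from cell import monitor, cams, ctrl
def proj(c,X):
    p=c['R']@np.array(X,float)+np.ravel(c['t']); q=c['K']@p; return q[:2]/q[2]
def plane(c,uv,z):
    K,R,t=c['K'],np.array(c['R']),np.ravel(c['t']); d=R.T@np.linalg.inv(K)@np.array([uv[0],uv[1],1.]); o=-R.T@t
    return o+d*(z-o[2])/d[2]
E
python3 - <<'E'
from h import *
for n in('top','side'):
    c=cams.get_image(n); cv2.imwrite(f'pics/{n}0.png',cv2.resize(c['color'],(800,600),interpolation=cv2.INTER_CUBIC))
    np.savez(f'{n}0.npz',**c); print(n,c['K'].round(1).tolist(),(-np.array(c['R']).T@np.ravel(c['t'])).round(0),np.array(c['R']).round(2).tolist())
print(monitor.read_state())
E
```

```text
top [[392.9, 0.0, 263.4], [0.0, 392.9, 188.6], [0.0, 0.0, 1.0]] [ 442.  -57. 1340.] [[0.02, -1.0, 0.02], [-0.99, -0.03, -0.12], [0.12, -0.01, -0.99]]
side [[464.4, 0.0, 246.7], [0.0, 464.4, 188.5], [0.0, 0.0, 1.0]] [ 188. 1104.  717.] [[-0.95, -0.3, -0.01], [-0.12, 0.42, -0.9], [0.28, -0.85, -0.44]]
{'clock': 0.1, 'qpos': array([ 1.09819535,  0.62927408,  0.03844531,  1.5182778 , -0.02701507,
        0.99629202, -0.02001662]), 'qd': array([-4.68749998e-05, -1.47480464e-03,  2.88539904e-03, -1.74492270e-03,
       -7.67352907e-04, -5.65489050e-05, -5.38927632e-04]), 'tau': array([ 3.37327183e-03, -5.64528465e+01,  1.23036012e+00, -1.93972260e+01,
        1.12508802e-02,  5.42510912e-03,  4.69385554e-05]), 'eef_pos': array([ 256.99553953, -596.42157375,  230.46466757]), 'tool_rot': array([-3.13985922e+00,  6.52750362e-06,  4.06775488e-01]), 'force': array([-0.21139815, -0.99667484, -1.29326853]), 'torque': array([ 0.01079019, -0.04563499,  0.03210265]), 'gripper_force': 0.0, 'width': 85.65662428779002}
```

View pics/top0.png

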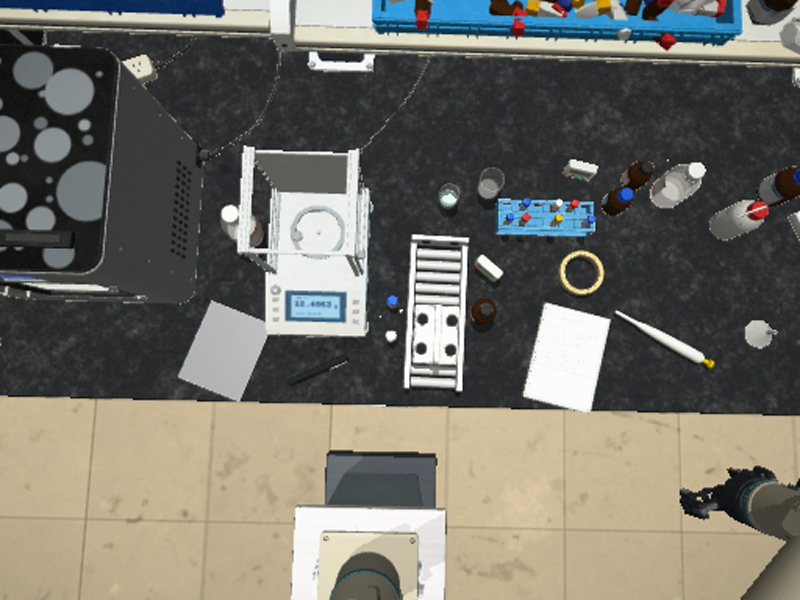

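View pics/side0.png

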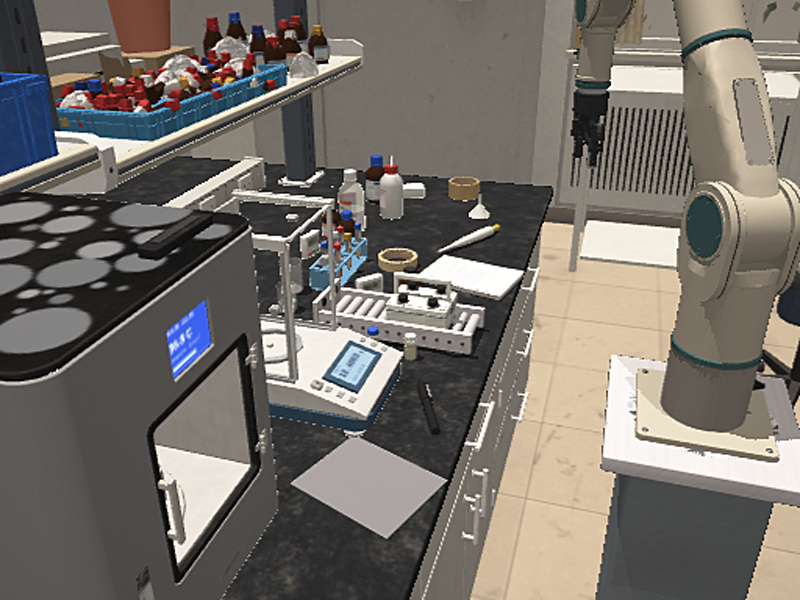

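The top view shows the mat at about (222,350) in the 800 px view, left of the balance. The notebook is at (567,357). The track runs up the picture from (433,389) to (439,236), with its stop at the far end, and the carrier is at about (436,334) with four dark stoppers.

```bash
python3 - <<'E'
from h import *
c=dict(np.load('top0.npz')); im=c['color']; s=512/800
sub=lambda m,x0,y0,x1,y1:[slice(int(y0*s),int(y1*s)),slice(int(x0*s),int(x1*s))]
# stoppers
g=im.max(2)
m=np.zeros_like(g); r=tuple(sub(0,412,303,461,363)); m[r]=(g[r]<90)*255
n,l,st,ce=cv2.connectedComponentsWithStats(m)
for i in range(1,n):
    if st[i,4]>8: print('stopper',st[i],plane(c,ce[i],98).round(1))
# mat
hsv=cv2.cvtColor(im,cv2.COLOR_BGR2HSV)
m=np.zeros_like(g); r=tuple(sub(0,165,290,275,405)); m[r]=((g[r]>110)&(hsv[...,1][r]<45))*255
m=cv2.morphologyEx(m,cv2.MORPH_OPEN,np.ones((5,5)))
k=max(cv2.findContours(m,0,2)[0],key=cv2.contourArea)
P=np.array([plane(c,p[0],4)[:2] for p in k],np.float32); R=cv2.minAreaRect(P); print('mat',R,cv2.boxPoints(R).round(0).tolist())
# track
m=np.zeros_like(g); r=tuple(sub(0,398,228,474,396)); m[r]=(g[r]>150)*255
m=cv2.morphologyEx(m,cv2.MORPH_CLOSE,np.ones((9,9)))
k=max(cv2.findContours(m,0,2)[0],key=cv2.contourArea)
P=np.array([plane(c,p[0],50)[:2] for p in k],np.float32); R=cv2.minAreaRect(P); print('track',R,cv2.boxPoints(R).round(0).tolist())
for n,p,z in(('bluevial',(392,300),50),('vial',(391,337),50),('amber',(484,311),95),('timer',(489,268),58),('pen1',(292,384),10),('pen2',(348,358),10),('balcorner',(268,335),60),('balcornR',(367,333),60)):
    print(n,plane(c,(p[0]*s,p[1]*s),z).round(0))
x0,x1,y0,y1=int(395*s),int(480*s),int(228*s),int(396*s)
cv2.imwrite('pics/crop.png',cv2.resize(im[y0:y1,x0:x1],None,fx=5.5,fy=5.5,interpolation=cv2.INTER_CUBIC)); print(x0,y0)
E
```

```text
stopper [264 201   2  10  11] [539.5 -77.9  98. ]
stopper [267 201   7   7  31] [544.3 -96.5  98. ]
stopper [286 202   7   7  35] [ 542.6 -156.9   98. ]
stopper [267 220   6   7  31] [484.3 -95.3  98. ]
stopper [285 221   7   7  35] [ 482.8 -154.7   98. ]
mat ((504.32159423828125, 307.4375), (154.94309997558594, 250.97659301757812), 69.59325408935547) [[360.0, 279.0], [595.0, 191.0], [649.0, 336.0], [414.0, 424.0]]
track ((566.2322998046875, -119.73931884765625), (136.50975036621094, 323.8861083984375), 88.42121887207031) [[402.0, -184.0], [726.0, -192.0], [730.0, -56.0], [406.0, -47.0]]
bluevial [586. -34.  50.]
vial [508. -34.  50.]
amber [ 563. -223.   95.]
timer [ 659. -238.   58.]
pen1 [404. 175.  10.]
pen2 [462.  58.  10.]
balcorner [505. 221.  60.]
balcornR [514.  16.  60.]
252 145
```

View pics/crop.png

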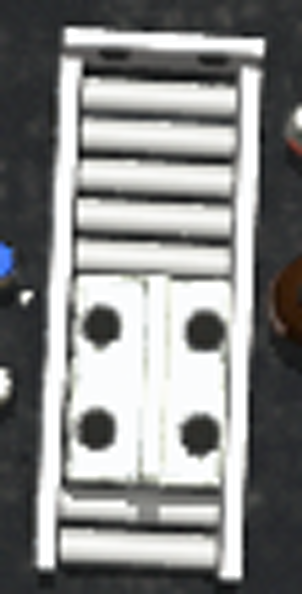

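The crop confirms four stoppers on the carrier, with the bar handle between the two rows. The stop bumpers are at the top of the track, about (115,52) and (212,60) in the crop. The carrier centre is about (513.5, -126) and the track yaw is about -0.027. I'll turn first, then move over the handle.

drive_tool([
  {"fingers":1,"linear":[0,0,0],"twist":0.108},
  {"fingers":1,"linear":[0,0,0],"twist":0.109},
  {"fingers":1,"linear":[0,0,0],"twist":0.108},
  {"fingers":1,"linear":[0,0,0],"twist":0.109},
  {"fingers":1,"linear":[0.016,-0.032,0],"twist":0},
])

```text
clock: 0.52
eef_pos: [268.5, -571.0, 230.8]
tool_rot: [3.136, 0.004, -0.041]
force: [-0.2, 0.0, 0.3]
width: 85.3
gripper_force: 0.0
```

drive_tool([
  {"fingers":1,"linear":[0.016,-0.032,0],"twist":0},
  {"fingers":1,"linear":[0.016,-0.032,0],"twist":0},
  {"fingers":1,"linear":[0.016,-0.032,0],"twist":0},
  {"fingers":1,"linear":[0.016,-0.032,0],"twist":0},
  {"fingers":1,"linear":[0.016,-0.032,0],"twist":0},
])

```text
clock: 0.93
eef_pos: [358.8, -405.8, 231.0]
tool_rot: [-3.141, 0.0, -0.027]
force: [1.7, 0.4, 0.1]
width: 85.6
gripper_force: 0.0
```

drive_tool([
  {"fingers":1,"linear":[0.016,-0.032,0],"twist":0},
  {"fingers":1,"linear":[0.016,-0.032,0],"twist":0},
  {"fingers":1,"linear":[0.016,-0.032,0],"twist":0},
  {"fingers":1,"linear":[0.016,-0.032,0],"twist":0},
  {"fingers":1,"linear":[0.016,-0.032,0],"twist":0},
])

```text
clock: 1.35
eef_pos: [443.1, -248.1, 231.2]
tool_rot: [-3.141, 0.0, -0.027]
force: [1.6, -0.7, 0.1]
width: 85.3
gripper_force: 0.0
```

drive_tool([
  {"fingers":1,"linear":[0.0168,-0.031,0],"twist":0},
  {"fingers":1,"linear":[0.0168,-0.031,0],"twist":0},
  {"fingers":1,"linear":[0.0168,-0.031,0],"twist":0},
  {"fingers":1,"linear":[0.0168,-0.031,0],"twist":0},
  {"fingers":1,"linear":[0,0,0.02],"twist":0},
])

```text
clock: 1.77
eef_pos: [519.8, -119.6, 213.6]
tool_rot: [-3.138, -0.009, -0.016]
force: [1.0, 0.6, 0.5]
width: 85.0
gripper_force: 0.0
```

drive_tool([
  {"fingers":1,"linear":[0,0,0.02],"twist":0},
  {"fingers":1,"linear":[0,0,0.02],"twist":0},
  {"fingers":1,"linear":[0,0,0.0],"twist":0},
])

```text
clock: 2.02
eef_pos: [510.6, -126.7, 167.9]
tool_rot: [-3.14, 0.007, -0.026]
force: [-0.9, -0.1, 0.4]
width: 85.4
gripper_force: 0.0
```

```bash
python3 - <<'E'
from h import *
c=cams.get_image('wrist'); cv2.imwrite('pics/w1.png',c['color'])
print(c['K'].round(1).tolist(),monitor.read_state()['eef_pos'])
E
```

```text
[[297.3, 0.0, 258.2], [0.0, 297.3, 195.7], [0.0, 0.0, 1.0]] [ 511.62130746 -127.22758559  169.67274977]
```

View pics/w1.png

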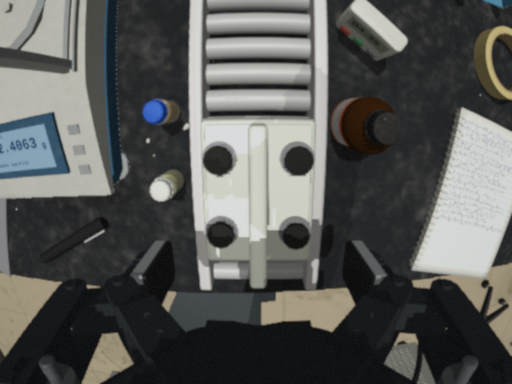

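The wrist view shows the bar at about column 258, centred between the fingers at (150,270) and (365,270), with all four stoppers standing proud. I'll go down and grip the bar.

drive_tool([
  {"fingers":1,"linear":[0,0,0.022],"twist":0},
  {"fingers":1,"linear":[0,0,0.022],"twist":0},
  {"fingers":1,"linear":[0,0,0.02],"twist":0},
  {"fingers":0.6,"linear":[0,0,0],"twist":0},
  {"fingers":0.3,"linear":[0,0,0],"twist":0},
])

```text
clock: 2.48
eef_pos: [513.3, -128.0, 107.8]
tool_rot: [-3.142, 0.001, -0.028]
force: [-0.1, -0.4, 0.4]
width: 64.0
gripper_force: 0.0
```

drive_tool([
  {"fingers":0,"linear":[0,0,0],"twist":0},
  {"fingers":0,"linear":[0,0,0],"twist":0},
  {"fingers":0,"linear":[0,0,0],"twist":0},
  {"fingers":0,"linear":[0,0,0],"twist":0},
])

```text
clock: 2.82
eef_pos: [514.0, -127.6, 108.4]
tool_rot: [-3.142, -0.002, -0.027]
force: [0.6, 5.5, 4.7]
width: 12.2
gripper_force: 2.6
```

Gripped at 12.2 mm. Now I'll push along the track.

drive_tool([
  {"fingers":0,"linear":[0.005,0,0],"twist":0},
  {"fingers":0,"linear":[0.01,0,0],"twist":0},
  {"fingers":0,"linear":[0.01,0,0],"twist":0},
  {"fingers":0,"linear":[0.01,0,0],"twist":0},
  {"fingers":0,"linear":[0.01,0,0],"twist":0},
])

```text
clock: 3.23
eef_pos: [558.4, -127.9, 108.2]
tool_rot: [-3.14, 0.001, -0.027]
force: [-3.3, 3.0, 6.8]
width: 10.8
gripper_force: 60.5
```

drive_tool([
  {"fingers":0,"linear":[0.01,0,0],"twist":0},
  {"fingers":0,"linear":[0.01,0,0],"twist":0},
  {"fingers":0,"linear":[0.01,0,0],"twist":0},
  {"fingers":0,"linear":[0.01,0,0],"twist":0},
  {"fingers":0,"linear":[0.01,0,0],"twist":0},
])

```text
clock: 3.65
eef_pos: [608.4, -129.2, 108.2]
tool_rot: [-3.14, 0.001, -0.027]
force: [-3.1, 2.4, 7.0]
width: 10.7
gripper_force: 60.4
```

drive_tool([
  {"fingers":0,"linear":[0.01,0,0],"twist":0},
  {"fingers":0,"linear":[0.008,0,0],"twist":0},
  {"fingers":0,"linear":[0.006,0,0],"twist":0},
  {"fingers":0,"linear":[0.004,0,0],"twist":0},
])

```text
clock: 3.98
eef_pos: [637.5, -130.0, 108.2]
tool_rot: [-3.14, -0.001, -0.026]
force: [-1.8, 2.1, 6.0]
width: 10.2
gripper_force: 60.2
```

drive_tool([
  {"fingers":0,"linear":[0.004,0,0],"twist":0},
  {"fingers":0,"linear":[0.003,0,0],"twist":0},
  {"fingers":0,"linear":[0.003,0,0],"twist":0},
  {"fingers":0,"linear":[0.002,0,0],"twist":0},
  {"fingers":0,"linear":[0.0,0,0],"twist":0},
])

```text
clock: 4.4
eef_pos: [648.9, -130.4, 108.2]
tool_rot: [-3.14, -0.001, -0.026]
force: [-1.6, 3.4, 6.1]
width: 10.7
gripper_force: 60.4
```

```bash
python3 - <<'E'
from h import *
c=cams.get_image('side'); im=c['color']
cv2.imwrite('pics/s2.png',cv2.resize(im[170:235,185:325],None,fx=5.5,fy=5.5,interpolation=cv2.INTER_CUBIC))
c=cams.get_image('top'); im=c['color']
# near rail end
print('rails near', plane(c,(252+46/5.5,145+568/5.5),50).round(1), plane(c,(252+230/5.5,145+577/5.5),50).round(1),'bumper',plane(c,(252+115/5.5,145+56/5.5),55).round(1),plane(c,(252+212/5.5,145+62/5.5),55).round(1),'stop far top',plane(c,(252+65/5.5,145+28/5.5),70).round(1),plane(c,(252+265/5.5,145+40/5.5),70).round(1))
E
```

```text
rails near [402.7 -70.   50. ] [ 400.  -178.9   50. ] bumper [ 710.5 -104.    55. ] [ 708.4 -162.9   55. ] stop far top [723.6 -73.1  70. ] [ 719.7 -193.2   70. ]
```

View pics/s2.png

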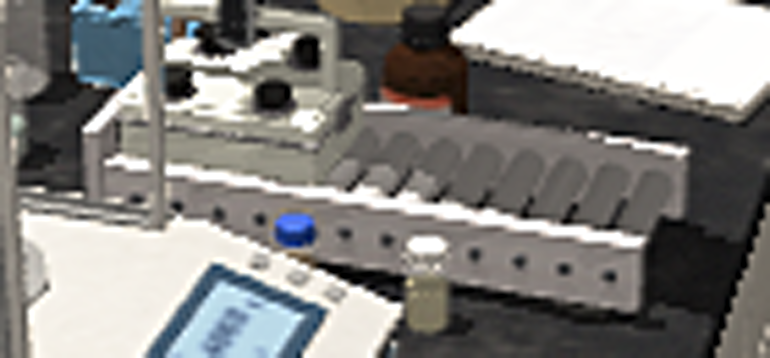

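The side view shows the carrier flat on the rollers, almost at the stop at about (95,150). I'll continue until contact.

drive_tool([
  {"fingers":0,"linear":[0.002,0,0],"twist":0},
  {"fingers":0,"linear":[0.002,0,0],"twist":0},
  {"fingers":0,"linear":[0.001,0,0],"twist":0},
])

```text
clock: 4.75
eef_pos: [649.0, -130.4, 108.2]
tool_rot: [-3.139, 0.009, -0.027]
force: [-14.4, 4.8, 17.0]
width: 11.0
gripper_force: 61.9
```

drive_tool([
  {"fingers":0,"linear":[0,0,0],"twist":0},
  {"fingers":0,"linear":[0,0,0],"twist":0},
  {"fingers":0,"linear":[-0.004,0,0],"twist":0},
  {"fingers":0.62,"linear":[0,0,0],"twist":0},
  {"fingers":0.62,"linear":[0,0,0],"twist":0},
])

```text
clock: 5.17
eef_pos: [649.5, -131.9, 107.4]
tool_rot: [3.141, -0.001, -0.027]
force: [0.7, 0.8, -0.7]
width: 34.1
gripper_force: 0.0
```

drive_tool([
  {"fingers":0.62,"linear":[0,0,0],"twist":0},
  {"fingers":0.62,"linear":[0,0,0],"twist":0},
  {"fingers":0.62,"linear":[0,0,-0.02],"twist":0},
  {"fingers":0.62,"linear":[0,0,0],"twist":0},
])

```text
clock: 5.5
eef_pos: [651.2, -132.2, 129.6]
tool_rot: [3.141, -0.004, -0.027]
force: [0.8, -0.7, 0.7]
width: 53.1
gripper_force: 0.0
```

drive_tool([
  {"fingers":0.62,"linear":[0.028,-0.0015,0],"twist":0},
  {"fingers":0.62,"linear":[0,0,0],"twist":0},
  {"fingers":0.62,"linear":[0,0,0.015],"twist":0},
  {"fingers":0.62,"linear":[0,0,0.006],"twist":0},
  {"fingers":0.62,"linear":[0,0,0],"twist":0},
])

```text
clock: 5.92
eef_pos: [675.5, -130.5, 103.9]
tool_rot: [-3.141, 0.004, -0.027]
force: [-0.9, -0.8, -0.3]
width: 53.1
gripper_force: 0.0
```

```bash
python3 - <<'E'
from h import *
c=cams.get_image('wrist'); cv2.imwrite('pics/w2.png',c['color']); print(monitor.read_state()['eef_pos'])
E
```

```text
[ 676.13171191 -130.65477328  104.95037499]
```

View pics/w2.png

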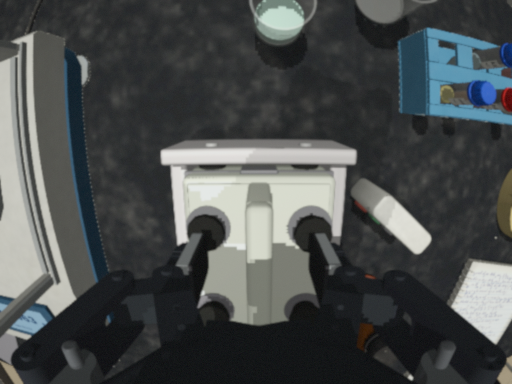

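The carrier is at the stop, and the fingertips at (198,250) and (322,250) are over the far stopper pair. Pressing now.

drive_tool([
  {"fingers":0.62,"linear":[0.002,0,0.004],"twist":0},
  {"fingers":0.62,"linear":[0,0,0.004],"twist":0},
  {"fingers":0.62,"linear":[0,0,0.004],"twist":0},
  {"fingers":0.62,"linear":[0,0,0.002],"twist":0},
  {"fingers":0.62,"linear":[0,0,0],"twist":0},
])

```text
clock: 6.38
eef_pos: [680.2, -130.9, 93.2]
tool_rot: [3.141, -0.002, -0.027]
force: [0.2, 1.0, 3.3]
width: 52.5
gripper_force: 1.9
```

drive_tool([
  {"fingers":0.62,"linear":[0,0,0.003],"twist":0},
  {"fingers":0.62,"linear":[0,0,0.003],"twist":0},
  {"fingers":0.62,"linear":[0,0,0],"twist":0},
])

```text
clock: 6.63
eef_pos: [680.3, -130.9, 88.7]
tool_rot: [3.141, -0.003, -0.027]
force: [-2.6, 1.0, 11.3]
width: 53.0
gripper_force: 5.7
```

drive_tool([
  {"fingers":0.62,"linear":[0,0,0.003],"twist":0},
  {"fingers":0.62,"linear":[0,0,0],"twist":0},
])

```text
clock: 6.8
eef_pos: [680.5, -130.9, 88.2]
tool_rot: [-3.141, -0.003, -0.027]
force: [-7.3, 1.4, 25.9]
width: 52.7
gripper_force: 13.0
```

drive_tool([
  {"fingers":0.62,"linear":[0,0,0.003],"twist":0},
  {"fingers":0.62,"linear":[0,0,0.002],"twist":0},
  {"fingers":0.62,"linear":[0,0,0],"twist":0},
])

```text
clock: 7.05
eef_pos: [680.6, -131.0, 87.9]
tool_rot: [-3.141, -0.004, -0.028]
force: [-17.1, 3.8, 51.6]
width: 53.2
gripper_force: 25.7
```

Hard stop at 51 N. Now the near pair.

drive_tool([
  {"fingers":0.62,"linear":[0,0,-0.02],"twist":0},
  {"fingers":0.62,"linear":[0,0,-0.02],"twist":0},
  {"fingers":0.62,"linear":[-0.03,0,0],"twist":0},
  {"fingers":0.62,"linear":[-0.03,0,0],"twist":0},
  {"fingers":0.62,"linear":[0,0,0],"twist":0},
])

```text
clock: 7.47
eef_pos: [611.3, -129.3, 117.7]
tool_rot: [-3.141, 0.01, -0.029]
force: [-0.6, 0.3, -1.2]
width: 52.9
gripper_force: 0.0
```

drive_tool([
  {"fingers":0.62,"linear":[0,0,0.01],"twist":0},
  {"fingers":0.62,"linear":[0,0,0.006],"twist":0},
  {"fingers":0.62,"linear":[0,0,0.004],"twist":0},
  {"fingers":0.62,"linear":[0,0,0.004],"twist":0},
  {"fingers":0.62,"linear":[0,0,0],"twist":0},
])

```text
clock: 7.88
eef_pos: [620.1, -128.9, 93.3]
tool_rot: [-3.141, -0.0, -0.027]
force: [0.5, -0.4, 0.8]
width: 52.9
gripper_force: 0.0
```

drive_tool([
  {"fingers":0.62,"linear":[0,0,0.003],"twist":0},
  {"fingers":0.62,"linear":[0,0,0.003],"twist":0},
  {"fingers":0.62,"linear":[0,0,0],"twist":0},
])

```text
clock: 8.13
eef_pos: [620.2, -129.0, 89.4]
tool_rot: [-3.141, -0.001, -0.027]
force: [-2.1, 1.0, 9.8]
width: 52.6
gripper_force: 4.7
```

drive_tool([
  {"fingers":0.62,"linear":[0,0,0.003],"twist":0},
  {"fingers":0.62,"linear":[0,0,0],"twist":0},
])

```text
clock: 8.3
eef_pos: [620.3, -129.0, 88.3]
tool_rot: [-3.141, -0.002, -0.027]
force: [-7.1, 2.5, 23.1]
width: 52.7
gripper_force: 11.5
```

drive_tool([
  {"fingers":0.62,"linear":[0,0,0.003],"twist":0},
  {"fingers":0.62,"linear":[0,0,0],"twist":0},
])

```text
clock: 8.47
eef_pos: [620.3, -129.0, 88.1]
tool_rot: [-3.141, -0.002, -0.027]
force: [-11.7, 3.4, 41.4]
width: 53.5
gripper_force: 20.7
```

Hard stop at the same height. I'll give it a bit more, hold, then rise and look.

drive_tool([
  {"fingers":0.62,"linear":[0,0,0.002],"twist":0},
  {"fingers":0.62,"linear":[0,0,0],"twist":0},
  {"fingers":0.62,"linear":[0,0,0],"twist":0},
  {"fingers":0.62,"linear":[0,0,-0.02],"twist":0},
  {"fingers":0.62,"linear":[0,0,-0.025],"twist":0},
])

```text
clock: 8.88
eef_pos: [618.6, -128.8, 125.3]
tool_rot: [-3.141, 0.002, -0.027]
force: [0.1, 0.1, -0.3]
width: 53.1
gripper_force: 0.0
```

drive_tool([
  {"fingers":1,"linear":[-0.01,0,-0.025],"twist":0},
  {"fingers":1,"linear":[-0.03,0,0],"twist":0},
  {"fingers":1,"linear":[-0.03,0,0],"twist":0},
  {"fingers":1,"linear":[0,0,0],"twist":0},
  {"fingers":1,"linear":[0,0,0],"twist":0},
])

```text
clock: 9.3
eef_pos: [548.1, -127.4, 150.3]
tool_rot: [-3.142, 0.001, -0.028]
force: [0.9, -0.8, -0.1]
width: 85.6
gripper_force: 0.0
```

```bash
python3 - <<'E'
from h import *
c=cams.get_image('wrist'); s=cams.get_image('side')
a=c['color'][60:320,130:390]; b=s['color'][170:215,180:260]
a=cv2.resize(a,(400,400)); b=cv2.resize(b,(400,225),interpolation=cv2.INTER_CUBIC)
o=np.zeros((400,800,3),np.uint8); o[:,:400]=a; o[:225,400:]=b
cv2.imwrite('pics/chk.png',o); print(monitor.read_state()['eef_pos'])
E
```

```text
[ 550.68956411 -127.25450655  150.34429595]
```

View pics/chk.png

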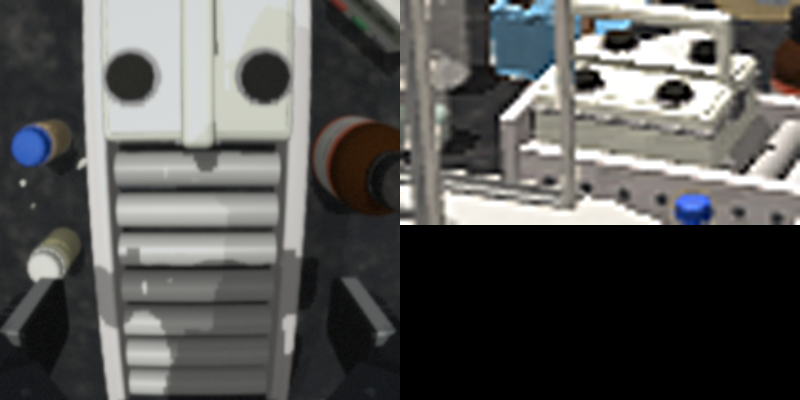

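All four heads now sit low and level on the deck (heads at (130,75) and (265,75), and four in the side view). I'll check numerically that the carrier is still at the stop.

```bash
python3 - <<'E'
from h import *
c=cams.get_image('top'); im=c['color']; g=im.max(2)
a=proj(c,(720,-70,92)); b=proj(c,(585,-190,92)); x0,y0,x1,y1=map(int,(*a,*b)); print(x0,y0,x1,y1)
m=np.zeros_like(g); m[y0:y1,x0:x1]=(g[y0:y1,x0:x1]<90)*255
n,l,st,ce=cv2.connectedComponentsWithStats(m)
for i in range(1,n):
    if st[i,4]>8: print(st[i],plane(c,ce[i],92).round(1))
# mat corners, refine: mask without white
c=dict(np.load('top0.npz')); im=c['color']; h=cv2.cvtColor(im,cv2.COLOR_BGR2HSV)
print(im[224,142],im[215,160],im[200,175])
m=cv2.inRange(np.abs(im.astype(int)-im[224,142]).max(2).astype(np.uint8),0,14); z=np.zeros_like(m); z[188:260,110:172]=m[188:260,110:172]
z=cv2.morphologyEx(z,cv2.MORPH_OPEN,np.ones((3,3)))
k=max(cv2.findContours(z,0,2)[0],key=cv2.contourArea)
P=np.array([plane(c,p[0],4)[:2] for p in k],np.float32); R=cv2.minAreaRect(P); print('mat',R,cv2.boxPoints(R).round(0).tolist())
s=512/800
print([plane(c,(p[0]*s,p[1]*s),4).round(0)[:2].tolist() for p in((212,300),(268,328),(238,400),(178,376))])
E
```

```text
262 149 299 192
[262 149  37  10  77] [ 720.1 -127.    92. ]
[270 160   6   6  32] [ 678.6 -101.3   92. ]
[288 161   6   6  31] [ 677.3 -160.2   92. ]
[269 178   3   6  11] [620.5 -93.9  92. ]
[186 183 182] [190 188 187] [226 233 231]
mat ((472.66973876953125, 324.66326904296875), (142.01626586914062, 176.22225952148438), 69.64734649658203) [[365.0, 289.0], [531.0, 227.0], [580.0, 361.0], [415.0, 422.0]]
[[581.0, 359.0], [523.0, 234.0], [367.0, 290.0], [415.0, 421.0]]
```

The carrier is still at the stop, centre about (648,-130). The mat centre is about (473,325) and its long side is at yaw -0.355. I'll regrip the bar.

drive_tool([
  {"fingers":1,"linear":[0.033,0,0],"twist":0},
  {"fingers":1,"linear":[0.033,0,0],"twist":0},
  {"fingers":1,"linear":[0.032,0,0],"twist":0},
  {"fingers":1,"linear":[0,0,0],"twist":0},
  {"fingers":1,"linear":[0,0,0.015],"twist":0},
])

```text
clock: 9.87
eef_pos: [652.1, -129.9, 136.9]
tool_rot: [3.141, -0.007, -0.026]
force: [-0.2, 0.4, -0.3]
width: 85.4
gripper_force: 0.0
```

drive_tool([
  {"fingers":1,"linear":[0,0,0.015],"twist":0},
  {"fingers":1,"linear":[0,0,0.014],"twist":0},
  {"fingers":0.5,"linear":[0,0,0],"twist":0},
  {"fingers":0,"linear":[0,0,0],"twist":0},
  {"fingers":0,"linear":[0,0,0],"twist":0},
])

```text
clock: 10.28
eef_pos: [648.1, -130.0, 106.8]
tool_rot: [3.141, -0.001, -0.027]
force: [-0.3, 0.7, 0.5]
width: 51.6
gripper_force: 0.0
```

drive_tool([
  {"fingers":0,"linear":[0,0,0],"twist":0},
  {"fingers":0,"linear":[0,0,0],"twist":0},
  {"fingers":0,"linear":[0,0,0],"twist":0},
  {"fingers":0,"linear":[0,0,0],"twist":0},
  {"fingers":0,"linear":[0,0,0],"twist":0},
])

```text
clock: 10.7
eef_pos: [647.9, -130.1, 107.3]
tool_rot: [3.141, -0.002, -0.027]
force: [-1.0, 0.4, 4.4]
width: 10.8
gripper_force: 59.4
```

Gripped. Lifting straight up.

drive_tool([
  {"fingers":0,"linear":[0,0,-0.006],"twist":0},
  {"fingers":0,"linear":[0,0,-0.012],"twist":0},
  {"fingers":0,"linear":[0,0,-0.02],"twist":0},
  {"fingers":0,"linear":[0,0,-0.025],"twist":0},
  {"fingers":0,"linear":[0,0,-0.025],"twist":0},
])

```text
clock: 11.12
eef_pos: [645.9, -129.6, 194.5]
tool_rot: [-3.141, 0.003, -0.027]
force: [-0.2, -0.6, -5.2]
width: 10.7
gripper_force: 58.7
```

drive_tool([
  {"fingers":0,"linear":[0,0,-0.02],"twist":0},
  {"fingers":0,"linear":[0,0,-0.012],"twist":0},
  {"fingers":0,"linear":[0,0,0],"twist":0},
])

```text
clock: 11.37
eef_pos: [648.6, -130.3, 229.4]
tool_rot: [3.141, -0.005, -0.027]
force: [0.8, -0.5, -4.9]
width: 10.9
gripper_force: 58.7
```

drive_tool([
  {"fingers":0,"linear":[-0.012,0,0],"twist":0},
  {"fingers":0,"linear":[-0.024,0,0],"twist":0},
  {"fingers":0,"linear":[-0.024,0,0],"twist":0},
  {"fingers":0,"linear":[-0.024,0,0],"twist":0},
  {"fingers":0,"linear":[-0.024,0,0],"twist":0},
])

```text
clock: 11.78
eef_pos: [536.7, -126.6, 224.6]
tool_rot: [-3.141, 0.004, -0.027]
force: [-0.3, 0.0, -4.6]
width: 10.7
gripper_force: 58.7
```

drive_tool([
  {"fingers":0,"linear":[-0.024,0,0],"twist":0},
  {"fingers":0,"linear":[-0.024,0,0],"twist":0},
  {"fingers":0,"linear":[-0.024,0,0],"twist":0},
  {"fingers":0,"linear":[-0.024,0,0],"twist":0},
  {"fingers":0,"linear":[-0.022,0,0],"twist":0},
])

```text
clock: 12.2
eef_pos: [418.5, -123.4, 225.2]
tool_rot: [-3.141, 0.003, -0.027]
force: [-0.2, 0.3, -5.7]
width: 10.7
gripper_force: 58.7
```

drive_tool([
  {"fingers":0,"linear":[0,-0.012,0],"twist":0},
  {"fingers":0,"linear":[0,-0.024,0],"twist":0},
  {"fingers":0,"linear":[0,-0.024,0],"twist":0},
  {"fingers":0,"linear":[0,-0.024,0],"twist":0},
])

```text
clock: 12.53
eef_pos: [422.5, -39.0, 225.5]
tool_rot: [-3.142, 0.002, -0.029]
force: [0.6, 0.4, -6.1]
width: 10.7
gripper_force: 58.7
```

drive_tool([
  {"fingers":0,"linear":[-0.001,-0.024,0],"twist":0},
  {"fingers":0,"linear":[-0.001,-0.024,0],"twist":0},
  {"fingers":0,"linear":[-0.001,-0.024,0],"twist":0},
  {"fingers":0,"linear":[-0.001,-0.024,0],"twist":0},
  {"fingers":0,"linear":[-0.001,-0.024,0],"twist":0},
])

```text
clock: 12.95
eef_pos: [420.7, 81.2, 225.4]
tool_rot: [3.141, 0.002, -0.027]
force: [0.9, -0.1, -6.1]
width: 10.7
gripper_force: 58.7
```

drive_tool([
  {"fingers":0,"linear":[-0.001,-0.024,0],"twist":0},
  {"fingers":0,"linear":[-0.001,-0.024,0],"twist":0},
  {"fingers":0,"linear":[-0.001,-0.024,0],"twist":0},
  {"fingers":0,"linear":[-0.001,-0.024,0],"twist":0},
  {"fingers":0,"linear":[-0.001,-0.024,0],"twist":0},
])

```text
clock: 13.37
eef_pos: [419.0, 201.1, 225.3]
tool_rot: [3.14, 0.002, -0.027]
force: [-0.1, 0.4, -5.7]
width: 10.6
gripper_force: 58.7
```

drive_tool([
  {"fingers":0,"linear":[-0.001,-0.024,0],"twist":0},
  {"fingers":0,"linear":[-0.001,-0.024,0],"twist":0},
  {"fingers":0,"linear":[0,-0.02,0],"twist":0},
  {"fingers":0,"linear":[0,-0.012,0],"twist":0},
  {"fingers":0,"linear":[0,0,0],"twist":0},
])

```text
clock: 13.78
eef_pos: [419.4, 283.5, 225.4]
tool_rot: [-3.14, 0.001, -0.023]
force: [0.2, 0.7, -6.1]
width: 11.0
gripper_force: 58.8
```

drive_tool([
  {"fingers":0,"linear":[0,0,0],"twist":0.082},
  {"fingers":0,"linear":[0,0,0],"twist":0.082},
  {"fingers":0,"linear":[0,0,0],"twist":0.082},
  {"fingers":0,"linear":[0,0,0],"twist":0.082},
  {"fingers":0,"linear":[0.009,-0.0145,0],"twist":0},
])

```text
clock: 14.2
eef_pos: [430.5, 286.5, 225.2]
tool_rot: [3.134, 0.004, -0.361]
force: [-1.1, -0.4, -6.1]
width: 10.8
gripper_force: 58.8
```

drive_tool([
  {"fingers":0,"linear":[0.009,-0.0145,0],"twist":0},
  {"fingers":0,"linear":[0.009,-0.014,0],"twist":0},
  {"fingers":0,"linear":[0.0085,-0.014,0],"twist":0},
  {"fingers":0,"linear":[0,0,0],"twist":0},
  {"fingers":0,"linear":[0,0,0],"twist":0},
])

```text
clock: 14.62
eef_pos: [473.5, 320.1, 225.3]
tool_rot: [3.139, 0.001, -0.356]
force: [-1.7, 0.1, -5.4]
width: 11.0
gripper_force: 58.9
```

drive_tool([
  {"fingers":0,"linear":[0,0,0.025],"twist":0},
  {"fingers":0,"linear":[0,0,0.025],"twist":0},
  {"fingers":0,"linear":[0,0,0.025],"twist":0},
  {"fingers":0,"linear":[0,0,0.02],"twist":0},
  {"fingers":0,"linear":[0,0,0],"twist":0},
])

```text
clock: 15.03
eef_pos: [469.7, 318.0, 127.2]
tool_rot: [3.132, 0.006, -0.356]
force: [-0.9, -0.7, -6.8]
width: 10.8
gripper_force: 59.3
```

```bash
python3 - <<'E'
from h import *
c=cams.get_image('wrist'); s=cams.get_image('side')
o=np.zeros((300,800,3),np.uint8); o[:,:400]=cv2.resize(c['color'],(400,300)); o[:,400:]=cv2.resize(s['color'][200:350,140:340],(400,300),interpolation=cv2.INTER_CUBIC)
cv2.imwrite('pics/m1.png',o); print(monitor.read_state()['eef_pos'])
E
```

```text
[472.6311217  320.07642003 130.95536332]
```

View pics/m1.png

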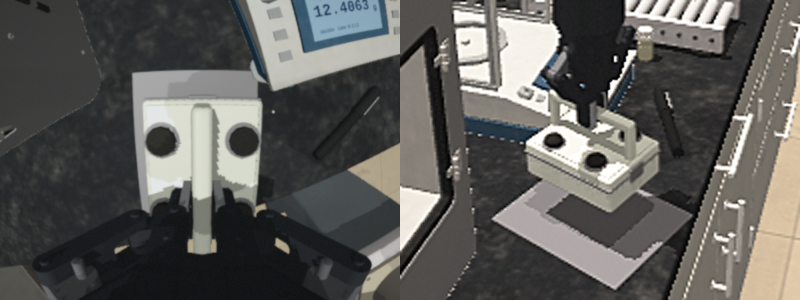

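The carrier is square with the mat and above it (mat outline around (195,90) in the wrist half), upright with the stoppers home. Lowering now.

drive_tool([
  {"fingers":0,"linear":[-0.0015,-0.004,0.015],"twist":0},
  {"fingers":0,"linear":[0,0,0.015],"twist":0},
  {"fingers":0,"linear":[0,0,0.012],"twist":0},
  {"fingers":0,"linear":[0,0,0.005],"twist":0},
  {"fingers":0,"linear":[0,0,0],"twist":0},
])

```text
clock: 15.55
eef_pos: [473.1, 325.2, 84.0]
tool_rot: [3.14, 0.001, -0.355]
force: [-0.5, 0.2, -5.6]
width: 11.0
gripper_force: 59.3
```

drive_tool([
  {"fingers":0,"linear":[0,0,0.003],"twist":0},
  {"fingers":0,"linear":[0,0,0.003],"twist":0},
  {"fingers":0,"linear":[0,0,0.002],"twist":0},
  {"fingers":0,"linear":[0,0,0],"twist":0},
])

```text
clock: 15.88
eef_pos: [473.5, 325.8, 76.3]
tool_rot: [-3.142, -0.0, -0.355]
force: [-1.5, -0.6, -6.9]
width: 10.8
gripper_force: 59.3
```

drive_tool([
  {"fingers":0,"linear":[0,0,0.002],"twist":0},
  {"fingers":0,"linear":[0,0,0.002],"twist":0},
  {"fingers":0,"linear":[0,0,0.001],"twist":0},
  {"fingers":0,"linear":[0,0,0],"twist":0},
])

```text
clock: 16.22
eef_pos: [473.4, 325.8, 71.4]
tool_rot: [3.142, 0.0, -0.355]
force: [1.1, 0.0, -4.3]
width: 10.8
gripper_force: 59.6
```

drive_tool([
  {"fingers":0,"linear":[0,0,0.001],"twist":0},
  {"fingers":0,"linear":[0,0,0.001],"twist":0},
  {"fingers":0,"linear":[0,0,0],"twist":0},
])

```text
clock: 16.47
eef_pos: [473.3, 325.9, 71.3]
tool_rot: [-3.141, 0.0, -0.355]
force: [-4.1, -2.3, 12.6]
width: 10.2
gripper_force: 61.8
```

Seated: the height stopped changing and the force turned upward. I'll release and rise.

drive_tool([
  {"fingers":0,"linear":[0,0,-0.002],"twist":0},
  {"fingers":0.5,"linear":[0,0,0],"twist":0},
  {"fingers":1,"linear":[0,0,0],"twist":0},
  {"fingers":1,"linear":[0,0,0],"twist":0},
  {"fingers":1,"linear":[0,0,0],"twist":0},
])

```text
clock: 16.88
eef_pos: [473.9, 326.0, 71.4]
tool_rot: [-3.141, -0.001, -0.355]
force: [-0.7, 0.6, 0.1]
width: 59.1
gripper_force: 0.0
```

drive_tool([
  {"fingers":1,"linear":[0,0,0],"twist":0},
  {"fingers":1,"linear":[0,0,0],"twist":0},
  {"fingers":1,"linear":[0,0,-0.015],"twist":0},
  {"fingers":1,"linear":[0,0,-0.025],"twist":0},
  {"fingers":1,"linear":[0,0,-0.03],"twist":0},
])

```text
clock: 17.3
eef_pos: [472.3, 325.0, 140.6]
tool_rot: [3.138, 0.002, -0.355]
force: [0.3, -0.1, 0.1]
width: 85.3
gripper_force: 0.0
```

drive_tool([
  {"fingers":1,"linear":[0,0,-0.03],"twist":0},
  {"fingers":1,"linear":[0,0,-0.03],"twist":0},
  {"fingers":1,"linear":[0,0,-0.03],"twist":0},
  {"fingers":1,"linear":[0,0,0],"twist":0},
  {"fingers":1,"linear":[0,0,0],"twist":0},
])

```text
clock: 17.72
eef_pos: [474.4, 326.4, 233.1]
tool_rot: [-3.138, -0.002, -0.355]
force: [-0.2, 0.2, -0.4]
width: 85.6
gripper_force: 0.0
```

```bash
python3 - <<'E'
from h import *
c=cams.get_image('wrist'); s=cams.get_image('side')
o=np.zeros((300,800,3),np.uint8); o[:,:400]=cv2.resize(c['color'],(400,300)); o[:,400:]=cv2.resize(s['color'][200:350,140:340],(400,300),interpolation=cv2.INTER_CUBIC)
cv2.imwrite('pics/m2.png',o); print(monitor.read_state()['eef_pos'])
E
```

```text
[472.78841043 325.46318958 230.56676406]
```

View pics/m2.png

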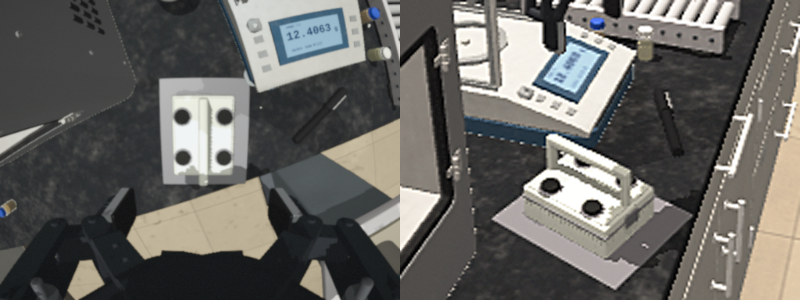

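The carrier stands upright, centred and square on the mat (wrist half around (204,135)), with its stoppers home, and nothing touches it. The pen, vials and balance are undisturbed.

```bash
python3 -c "
from cell import ctrl
print(ctrl.finish_job())"
```

```text
the job is handed in; nothing more can be done
None
```

I handed the job in at about 18 s of the 72 s allowed: the carrier went to the end stop, all four stoppers were pressed home, and it now stands upright, centred and square on the mat; the hand-in call returned no verdict.

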